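# Line up the reagent jars by height

### The job

Put the four off-white screw-cap jars from the front of the bench onto the row of round rubber pads, one upright and centred on each pad, in order of height: the tallest on the pad next to the upright steel end plate, and each further one shorter, down to the shortest at the far end. Leave the brown bottle standing where it is.

Things in the scene. Friction and masses are not known exactly. Their poses are not given: they have to be found in the camera images.
- jar_185: the tallest of the four off-white plastic jars, beige cap on a long neck, printed label; about 0.32 kg, 185 mm high in all: round body 72 mm across up to about 130, shoulder above to 148 mm, then a round screw cap 48 mm across from 150 mm to the top (the cap is fixed to the jar and may be gripped). Origin at the centre of its underside, z up along the jar.
- jar_150: the second tallest off-white plastic jar, beige cap, printed label; about 0.3 kg, 150 mm high in all: round body 68 mm across up to about 110, shoulder above to 120 mm, then a round screw cap 53 mm across from 123 mm to the top (the cap is fixed to the jar and may be gripped). Origin at the centre of its underside, z up along the jar.
- jar_120: the third tallest off-white plastic jar, plain body, black cap; about 0.2 kg, 120 mm high in all: round body 68 mm across up to 98 mm, then a round screw cap 60 mm across from 98 mm to the top (the cap is fixed to the jar and may be gripped). Origin at the centre of its underside, z up along the jar.
- jar_90: the shortest, squat off-white plastic jar, beige cap, printed label; about 0.15 kg, 90 mm high in all: round body 60 mm across up to 74 mm, then a round screw cap 57 mm across from 74 mm to the top (the cap is fixed to the jar and may be gripped). Origin at the centre of its underside, z up along the jar.
- end_plate: the upright steel end plate at one end of the row, standing across the row: 80 mm wide, 6 mm thick, its top 108 mm above its underside (114 mm above the bench), fixed. It may be at either end (the other end has only a low black bar 14 mm high). Origin at the centre of its underside, in line with the pads, 65 mm beyond the centre of the nearest pad.
- pad_1: the leftmost (as the robot sees it) of four alike round black rubber pads, 80 mm across and 4 mm thick, spaced 110 mm in a straight row on a flat aluminium strip 6 mm thick; fixed. Origin at the centre of its underside, 6 mm above the bench, so its top lies 10 mm above the bench; y along the row.
- pad_2: the second from the left (as the robot sees it) of four alike round black rubber pads, 80 mm across and 4 mm thick, spaced 110 mm in a straight row on a flat aluminium strip 6 mm thick; fixed. Origin at the centre of its underside, 6 mm above the bench, so its top lies 10 mm above the bench; y along the row.
- pad_3: the third from the left (as the robot sees it) of four alike round black rubber pads, 80 mm across and 4 mm thick, spaced 110 mm in a straight row on a flat aluminium strip 6 mm thick; fixed. Origin at the centre of its underside, 6 mm above the bench, so its top lies 10 mm above the bench; y along the row.
- pad_4: the rightmost (as the robot sees it) of four alike round black rubber pads, 80 mm across and 4 mm thick, spaced 110 mm in a straight row on a flat aluminium strip 6 mm thick; fixed. Origin at the centre of its underside, 6 mm above the bench, so its top lies 10 mm above the bench; y along the row.
- brown_bottle: a bystander: brown glass bottle with a black cap, 62 mm across and 150 mm high, loose, standing among the jars. Origin at the centre of its underside, z up. (A small clear bottle with a blue cap, 52 mm across and 115 mm high, and a flat yellow roll of tape stand among the jars too.)
Not all that is in view belongs to the job. Leave any red look-alike of the jar_90 alone. What is shaped like the jar_150 but red is not meant.

How it is judged:
At the end, for the whole second after the job is handed in: Counted from the end plate the jars stand in the order 185, 150, 120, 90 mm, each upright (within 0.08 rad), at rest on its pad, its centre within 13 mm of the pad's centre (((horizontal distance between end_plate and pad_1 below 0.15 m and horizontal distance between jar_185 and pad_1 below 0.013 m and z of jar_185 in the frame of pad_1 between -0.001 and 0.009 m and horizontal distance between jar_150 and pad_2 below 0.013 m and z of jar_150 in the frame of pad_2 between -0.001 and 0.009 m and horizontal distance between jar_120 and pad_3 below 0.013 m and z of jar_120 in the frame of pad_3 between -0.001 and 0.009 m and horizontal distance between jar_90 and pad_4 below 0.013 m and z of jar_90 in the frame of pad_4 between -0.001 and 0.009 m) or (horizontal distance between end_plate and pad_4 below 0.15 m and horizontal distance between jar_185 and pad_4 below 0.013 m and z of jar_185 in the frame of pad_4 between -0.001 and 0.009 m and horizontal distance between jar_150 and pad_3 below 0.013 m and z of jar_150 in the frame of pad_3 between -0.001 and 0.009 m and horizontal distance between jar_120 and pad_2 below 0.013 m and z of jar_120 in the frame of pad_2 between -0.001 and 0.009 m and horizontal distance between jar_90 and pad_1 below 0.013 m and z of jar_90 in the frame of pad_1 between -0.001 and 0.009 m)) and angle between each of jar_185, jar_150, jar_120, jar_90's own z axis and vertical below 0.08 rad and linear speed of each of jar_185, jar_150, jar_120, jar_90 below 0.02 m/s and angular speed of each of jar_185, jar_150, jar_120, jar_90 below 0.2 rad/s); the robot touches nothing.
It fails at once if the brown bottle is shifted by more than 25 mm or tipped (distance of brown_bottle from where it was at the start of the episode above 0.025 m or angle between brown_bottle's own z axis and vertical above 0.3 rad).
It also fails if it takes over 96 s, if anything falls off the work surface, if the arm or the gripper's body presses on something with over 40 N, if the wrist force passes 120 N, or if a joint passes its speed limit or range.

### The arm

A 6-joint arm with a two-finger parallel gripper is mounted at the origin on a cart in front of the work surface, level with it; the furniture and walls round the work are solid. World frame = base frame: x ahead of the robot, y to its left, z up, the work surface at z = 0. Lengths are in m, angles in rad, forces in N, time in s.
With the tool pointing down it reaches from about 0.25 to 0.775 m from the base axis. Payload 4 kg.
Tool frame: the origin (TCP) lies midway between the tips of the shut fingers; the grasp point (between the pads) lies 19 mm behind it (robot.grasp_offset is the distance from the TCP to the grasp point, in m); z points along the fingers, y is the direction in which the jaws open and shut (so a half turn about z gives the same grasp; the last joint's range is limited). The gripper opens to 94 mm and grips with 3 to 60 N. Pads are 16 mm wide; open, the fingers measure 119 mm over their backs; the gripper's body (75 mm by 177 mm) begins 78 mm behind the grasp point.
Start: joints at [-1.424, 0.087, 1.371, -0, 1.684, -0.103], TCP at [0.136, -0.533, 0.206] pointing down, gripper open.
Joint ranges: [-3.1, 3.1], [-0.76, 2.03], [0.27, 2.55], [-1.08, 4.22], [0.17, 2.65], [-2.57, 2.57]. Speed limits (rad/s): [2.79, 2.79, 3.14, 3.14, 3.14, 3.14].

### API

Orientations are given as [roll, pitch, yaw] about the fixed x, y, z axes, in that order (R = Rz(yaw) Ry(pitch) Rx(roll)).
In Python, from bench import status, viewer, order, robot gives the robot as it stands. The module is installed in compiled form; this text tells all that it offers.
- The arm moves only by the tool move_arm, never from a script. Its argument "targets" is a list of rows, each a list of 3 entries, a list of its own where there are three numbers: the shift along the tool's x, y, z in mm, then the turn, a rotation vector about the tool's x, y, z in degrees, then the opening, from -1 (shut) to 1 (fully open). A call has 1 to 20 rows; each row is the pose to reach, as a shift and turn from the pose commanded when the call began, along the tool's axes at that moment; what a row does not reach only later rows make up. A row lasts 1/8 s, in which the tool goes at most 62.5 mm and 10.7 degrees, less where a joint would pass 70% of its speed; a pose out of reach is approached as far as the arm can. A call with a gripper value outside its range is refused whole. The fingers move at their own pace and stop on an object; the grip force is fixed at half the most. Time passes only in rows, so rows that repeat a pose let the fingers close. It gives the time, the measured TCP pose, the force and the opening at its end, in the units of the state.
- status.get_obs(): the state, without advancing time (a new reading comes with each control period).
- viewer.snapshot(name): name is "scene" or "top"; returns the picture (400x640x3 uint8, red, green, blue); there is no depth.
- viewer.camera_model(name): a dict with "K" (3x3 intrinsics, pixels), "D" ([k1, k2, p1, p2, k3] as OpenCV has them; the pictures are not rectified), "xyz" and "attitude" of the camera in the world. Camera axes: x right, y up, looking along -z (the intrinsics and any distortion apply to the point x, -y, -z); pixel columns grow to the right and rows downward; lengths in m; the calibration is good to about 2 mm. A picture is of the moment at which its call begins. camera_model takes no time and is no camera call.
- order.close_job(): hands the job in, once; it reports no verdict.
The state is a dict: "time": time; "joint_positions": joint angles; "qvel": joint speeds; "joint_torque": joint torques, N m; "tool_pos": TCP position; "ee_rot": TCP orientation; "wrist_force": force on the tool from outside, world axes, zero at the start; "wrist_torque": the same for the moment, N m; "width": finger opening in m.
Only numpy, scipy, OpenCV 4.12 (cv2) and the standard library are available. Lean on these libraries where they do the work, as an engineer would, in place of code of your own. Each camera call takes 0.05 s, during which the arm holds its last target. There are 200 camera calls.

## Working session

There is one attempt and no reset: what is moved stays moved. The work goes in short steps, Python scripts to look and compute and a tool call to move; the robot and the scene stay as the last step left them, time stands still between calls to the robot, and variables do not carry over. Pictures are saved under pics/ and viewed, about 12 in all and at most 16, crops included, and the job is handed in when it is done.

Besides the shell and the picture viewer there is one more tool, called after "Request:" as name(argument=value, ...) on one line, values as JSON. move_arm: Moves the arm, as the interface text tells. Its arguments: {"type":"object","properties":{"targets":{"type":"array"}},"required":["targets"]}

```bash
mkdir -p pics
python3 - <<'E'
from bench import status, viewer, order, robot
import cv2
for n in("scene","top"):
    im=viewer.snapshot(n); cv2.imwrite(f"pics/{n}0.png",im[:,:,::-1])
    m=viewer.camera_model(n); print(n,m)
print(status.get_obs()); print([a for a in dir(robot) if a[0]!='_'])
E
```

```text
scene {'K': array([[376.71009305,   0.        , 323.50718917],
       [  0.        , 376.71009305, 201.53252029],
       [  0.        ,   0.        ,   1.        ]]), 'D': array([-0.06819877,  0.        ,  0.        ,  0.        ,  0.        ]), 'xyz': array([0.10698639, 0.7555618 , 0.80245455]), 'attitude': array([ 0.82060067,  0.00574412, -2.61255848])}
top {'K': array([[439.07504002,   0.        , 318.87470561],
       [  0.        , 439.07504002, 191.90766121],
       [  0.        ,   0.        ,   1.        ]]), 'D': array([-0.05812455,  0.        ,  0.        ,  0.        ,  0.        ]), 'xyz': array([0.44247392, 0.06485791, 1.27683702]), 'attitude': array([ 0.03225062,  0.00406078, -1.59835825])}
{'time': 0.1, 'joint_positions': array([-1.42411743e+00,  8.78911074e-02,  1.37205751e+00,  1.60788522e-05,
        1.68358023e+00, -1.03110481e-01]), 'qvel': array([ 0.00029223, -0.00313562, -0.00402001,  0.00018791, -0.00155975,
        0.00047085]), 'joint_torque': array([ 2.72527148e-03, -3.41251767e+01, -3.03301799e+01,  7.21009634e-02,
        3.04348301e-02, -9.57888506e-05]), 'tool_pos': array([ 0.13588608, -0.53246291,  0.20443887]), 'ee_rot': array([-3.13966838e+00, -2.15184108e-04,  2.49790965e-01]), 'wrist_force': array([ 0.40466488,  0.10599194, -0.24019138]), 'wrist_torque': array([-0.01974117, -0.03625109, -0.02422432]), 'width': 0.09361315138896541}
['IKError', 'grasp_offset']
```

View pics/scene0.png

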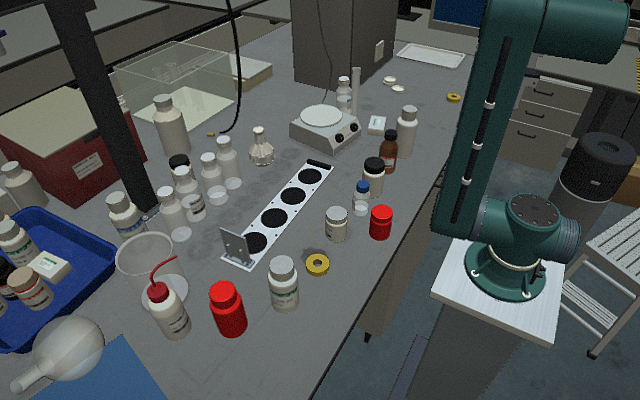

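View pics/top0.png

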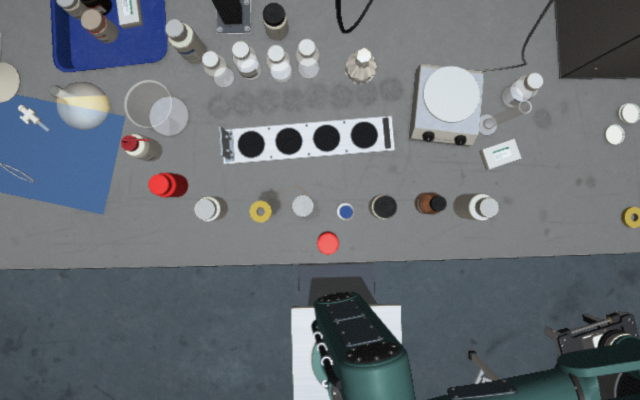

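The scene and top pictures show these front-row candidates in the top view:
- (207,208): off-white, beige cap
- (303,206): squat off-white
- (383,206): black cap
- (484,207): tall, long neck
- Look-alikes: red (168,184), red (328,243), brown bottle (431,203), blue cap (345,211), and back-row bottles at (213,63), (245,50), (280,45), (307,45), (275,15)

The end plate is on the left at (226,143), by pad_1. Next is one close crop with a measurement.

```bash
cat > h.py <<'E'
import numpy as np, cv2
from scipy.spatial.transform import Rotation as R
from bench import viewer, status
def pose(n):
    m=viewer.camera_model(n); Rw=R.from_euler('xyz',m['attitude']).as_matrix()@np.diag([1,-1,-1.])
    return m['K'],m['D'],Rw,m['xyz']
def ray(n,uv,z):
    K,D,Rw,c=pose(n); p=cv2.undistortPoints(np.array(uv,float).reshape(-1,1,2),K,D)[:,0]
    d=np.c_[p,np.ones(len(p))]@Rw.T
    return c+d*((z-c[2])/d[:,2])[:,None]
def proj(n,P):
    K,D,Rw,c=pose(n); P=np.array(P,float).reshape(-1,3)
    return cv2.projectPoints(P,cv2.Rodrigues(Rw.T)[0],-Rw.T@c,K,D)[0][:,0]
def save(n,fn,box,s,im=None):
    im=viewer.snapshot(n)[:,:,::-1] if im is None else im
    x0,y0,x1,y1=box
    cv2.imwrite(fn,cv2.resize(np.ascontiguousarray(im[y0:y1,x0:x1]),None,fx=s,fy=s,interpolation=cv2.INTER_CUBIC)); return im
E
python3 - <<'E'
from h import *
im=cv2.imread('pics/top0.png')
g=im.max(2); g2=np.zeros_like(g); g2[110:170,215:400]=(g[110:170,215:400]<60)*255
for c in cv2.findContours(g2,cv2.RETR_EXTERNAL,cv2.CHAIN_APPROX_NONE)[0]:
    if cv2.contourArea(c)>200:
        e=cv2.fitEllipse(c); print(np.round(e[0],1),np.round(e[1],1),ray('top',e[0],.010).round(4))
a=cv2.resize(im[180:235,185:345],None,fx=5,fy=5,interpolation=cv2.INTER_CUBIC)
b=cv2.resize(im[180:235,355:515],None,fx=5,fy=5,interpolation=cv2.INTER_CUBIC)
cv2.imwrite('pics/caps.png',np.vstack([a,b]))
# approximate positions
for uv,z in (((207,208),.15),((303,206),.09),((383,206),.12),((484,207),.185),((431,203),.15),((345,211),.115)): print(uv,ray('top',uv,z).round(3))
E
```

```text
[250.8 143.9] [24.1 24.3] [[0.6283 0.2627 0.01  ]]
[288.4 140.8] [23.8 24.1] [[0.6343 0.1532 0.01  ]]
[326.2 137.8] [23.9 24.3] [[0.6399 0.0433 0.01  ]]
[363.9 134.6] [23.9 24.3] [[ 0.6461 -0.0662  0.01  ]]
(207, 208) [[0.445 0.358 0.15 ]]
(303, 206) [[0.444 0.113 0.09 ]]
(383, 206) [[ 0.438 -0.099  0.12 ]]
(484, 207) [[ 0.429 -0.344  0.185]]
(431, 203) [[ 0.442 -0.219  0.15 ]]
(345, 211) [[0.428 0.001 0.115]]
```

View pics/caps.png

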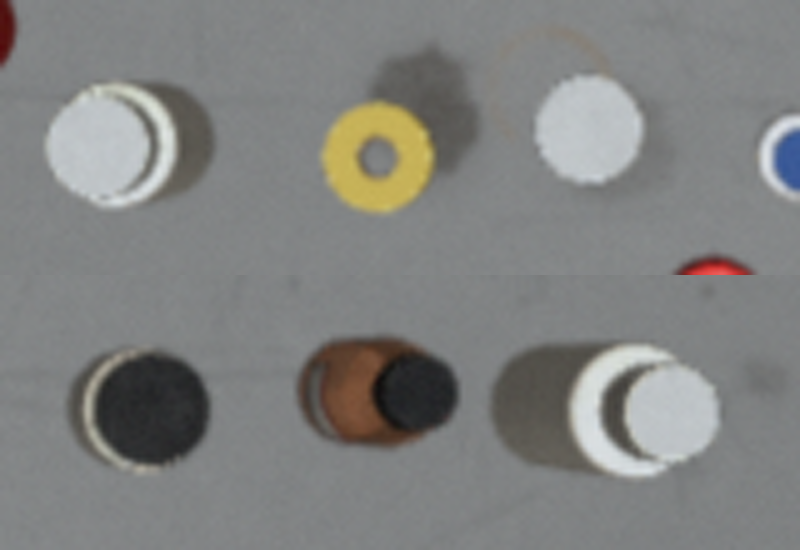

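The crop confirms the four picks by cap size. Scaled diameters are 54, 58, 61 and 47 mm for jars 150, 90, 120 and 185, at top-view cap centres (204.4,209), (302.4,205.4), (385,206.4) and (488.8,206.8). The brown bottle's cap is at (438,203).

Run:
```python
from h import *
J={'185':((488.8,206.8),.185),'150':((204.4,209),.15),'120':((385,206.4),.12),'90':((302.4,205.4),.09),'brown':((438,203.2),.15)}
for k,(uv,z) in J.items():
    p=ray('top',uv,z)[0]; print(k,p.round(4),'scene px of top',proj('scene',p).round(1),'base',proj('scene',[p[0],p[1],0]).round(1))
    if k=='185':
        d=p[:2]-[.136,-.533]; y=.25
        print('tool shift',d[0]*np.cos(y)+d[1]*np.sin(y), d[0]*np.sin(y)-d[1]*np.cos(y))
im=cv2.imread('pics/scene0.png')
for i,(k,(uv,z)) in enumerate(J.items()):
    p=ray('top',uv,z)[0]; t=proj('scene',p)[0]; cv2.drawMarker(im,tuple(int(round(v)) for v in t),(255,0,255),0,7,1)
save('scene','pics/chk.png',(260,90,440,320),2.5,im)
```

```text
185 [ 0.4287 -0.3559  0.185 ] scene px of top [[409.9 106.8]] base [[402.5 152.4]]
tool shift 0.32744383654890374 -0.09914045897762748
150 [0.443  0.3646 0.15  ] scene px of top [[282.5 262.3]] base [[287.5 300.1]]
120 [ 0.4369 -0.1046  0.12  ] scene px of top [[374.5 161.2]] base [[371.3 191.2]]
90 [0.4456 0.1141 0.09  ] scene px of top [[336.7 211.5]] base [[336.1 234. ]]
brown [ 0.4414 -0.2373  0.15  ] scene px of top [[391.4 131.5]] base [[386.4 168.7]]
```

View pics/chk.png

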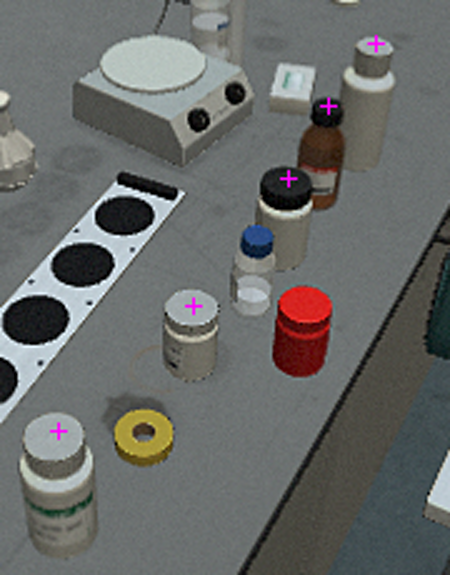

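The markers projected from the top view land on the cap tops in the scene view, so the positions agree. Next I move above jar_185 and turn the jaws along world x.

Request:
move_arm(targets=[[[0,0,-30],[0,0,0],1],[[327,-99,-50],[0,0,-75.7],1],[[327,-99,-50],[0,0,-75.7],1],[[327,-99,-50],[0,0,-75.7],1],[[327,-99,-50],[0,0,-75.7],1],[[327,-99,-50],[0,0,-75.7],1],[[327,-99,-50],[0,0,-75.7],1],[[327,-99,-50],[0,0,-75.7],1],[[327,-99,-50],[0,0,-75.7],1],[[327,-99,-50],[0,0,-75.7],1],[[327,-99,-50],[0,0,-75.7],1],[[327,-99,-50],[0,0,-75.7],1]])

```text
time: 1.6
tool_pos: [0.428, -0.3565, 0.2555]
ee_rot: [3.142, 0.0, 1.569]
wrist_force: [0.4, -0.4, 0.4]
width: 0.0939
```

Request:
move_arm(targets=[[[0,0,50],[0,0,0],1],[[0,0,100],[0,0,0],1],[[0,0,135],[0,0,0],1],[[0,0,155],[0,0,0],1],[[0,0,156],[0,0,0],1],[[0,0,156],[0,0,0],-1],[[0,0,156],[0,0,0],-1],[[0,0,156],[0,0,0],-1],[[0,0,156],[0,0,0],-1],[[0,0,156],[0,0,0],-1],[[0,0,156],[0,0,0],-1]])

```text
time: 2.98
tool_pos: [0.4293, -0.3568, 0.101]
ee_rot: [3.139, 0.002, 1.571]
wrist_force: [1.6, 0.3, 6.1]
width: 0.0704
```

Request:
move_arm(targets=[[[0,0,-30],[0,0,0],-1],[[0,0,-60],[0,0,0],-1],[[0,40,-60],[0,0,0],-1],[[0,80,-60],[0,0,0],-1],[[30,106,-60],[0,0,0],-1],[[80,106,-60],[0,0,0],-1],[[130,106,-60],[0,0,0],-1],[[180,106,-60],[0,0,0],-1],[[230,106,-60],[0,0,0],-1],[[280,106,-60],[0,0,0],-1],[[330,106,-60],[0,0,0],-1],[[380,106,-60],[0,0,0],-1],[[430,106,-60],[0,0,0],-1],[[480,106,-60],[0,0,0],-1],[[530,106,-60],[0,0,0],-1],[[580,120,-60],[0,0,0],-1],[[610,155,-60],[0,0,0],-1],[[620,190,-60],[0,0,0],-1],[[620,199,-60],[0,0,0],-1],[[620,199,-60],[0,0,0],-1]])

```text
time: 5.48
tool_pos: [0.6264, 0.2629, 0.1573]
ee_rot: [-3.137, 0.002, 1.57]
wrist_force: [-1.0, -0.3, -3.7]
width: 0.0702
```

Request:
move_arm(targets=[[[0,2,20],[0,0,0],-1],[[0,2,35],[0,0,0],-1],[[0,2,42],[0,0,0],-1],[[0,2,45],[0,0,0],-1],[[0,2,45],[0,0,0],-1],[[0,2,45],[0,0,0],-1]])

```text
time: 6.22
tool_pos: [0.6296, 0.2641, 0.1154]
ee_rot: [3.14, -0.0, 1.571]
wrist_force: [0.7, 0.2, -2.8]
width: 0.0704
```

Run:
```python
from h import *
save('scene','pics/p1.png',(190,170,330,300),5)
o=status.get_obs(); print(o['tool_pos'],o['ee_rot'],o['wrist_force'])
```

```text
[0.6296349  0.26401227 0.11533451] [ 3.14010834e+00 -3.80104437e-04  1.57109005e+00] [-0.76814279 -0.272204   -2.76851227]
```

View pics/p1.png

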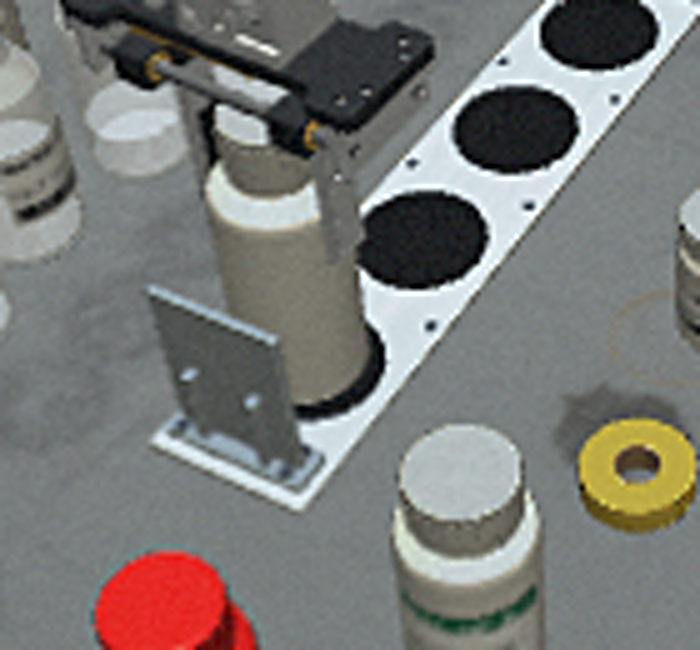

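Jar_185 hangs upright over pad_1 (crop (320,395)), about 4 mm above it with no contact yet. I'll lower it, release and rise.

Request:
move_arm(targets=[[[-1,-1,3],[0,0,0],-1],[[-1,-1,4],[0,0,0],-1],[[-1,-1,4],[0,0,0],-1]])

```text
time: 6.65
tool_pos: [0.6283, 0.2629, 0.1111]
ee_rot: [3.141, -0.0, 1.571]
wrist_force: [-0.1, -0.5, 0.0]
width: 0.0703
```

Request:
move_arm(targets=[[[0,0,0],[0,0,0],1],[[0,0,0],[0,0,0],1],[[0,0,0],[0,0,0],1],[[0,0,0],[0,0,0],1],[[0,0,-20],[0,0,0],1],[[0,0,-60],[0,0,0],1],[[0,0,-105],[0,0,0],1],[[0,0,-115],[0,0,0],1],[[50,-50,-115],[0,0,0],1],[[75,-95,-115],[0,0,0],1],[[101,-140,-115],[0,0,0],1],[[101,-185,-115],[0,0,0],1],[[101,-185,-115],[0,0,0],1],[[101,-185,-115],[0,0,0],1]])

```text
time: 8.4
tool_pos: [0.4435, 0.3637, 0.2251]
ee_rot: [3.141, 0.0, 1.571]
wrist_force: [-0.4, -0.8, 0.3]
width: 0.094
```

Request:
move_arm(targets=[[[1,0,50],[0,0,0],1],[[1,0,100],[0,0,0],1],[[1,0,135],[0,0,0],1],[[1,0,154],[0,0,0],1],[[1,0,154],[0,0,0],1],[[1,0,154],[0,0,0],-1],[[1,0,154],[0,0,0],-1],[[1,0,154],[0,0,0],-1],[[1,0,154],[0,0,0],-1],[[1,0,154],[0,0,0],-1],[[1,0,154],[0,0,0],-1]])

```text
time: 9.78
tool_pos: [0.444, 0.3653, 0.0729]
ee_rot: [3.139, -0.001, 1.571]
wrist_force: [-0.2, 0.2, 5.7]
width: 0.0671
```

Run:
```python
from h import *
a=save('scene','pics/a.png',(200,150,350,330),4)
b=save('top','pics/b.png',(180,110,340,240),4)
print(status.get_obs()['tool_pos'])
```

```text
[0.44404612 0.36531392 0.07283589]
```

View pics/a.png

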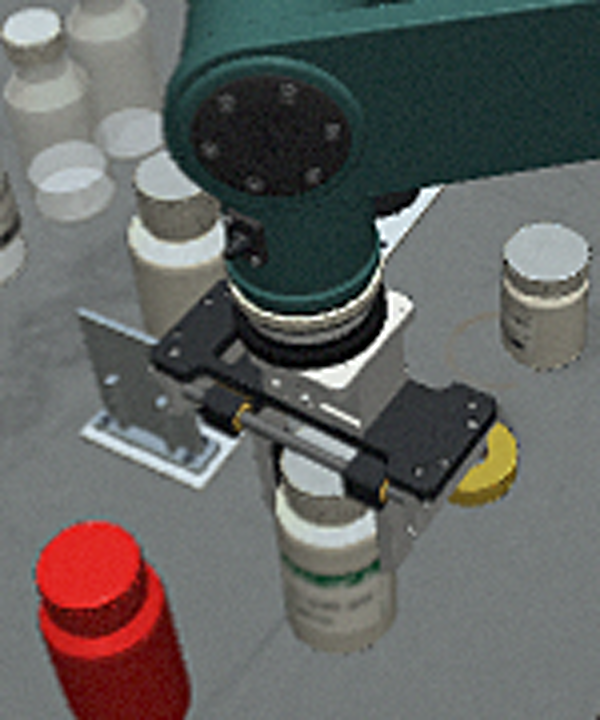

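Jar_150 is gripped upright (crop (340,560), width 67 mm), and jar_185 still stands at pad_1. Now I carry jar_150 to pad_2.

Request:
move_arm(targets=[[[0,0,-30],[0,0,0],-1],[[0,0,-60],[0,0,0],-1],[[0,40,-60],[0,0,0],-1],[[0,80,-60],[0,0,0],-1],[[-50,80,-60],[0,0,0],-1],[[-100,80,-60],[0,0,0],-1],[[-150,80,-60],[0,0,0],-1],[[-195,85,-60],[0,0,0],-1],[[-212,110,-60],[0,0,0],-1],[[-212,150,-60],[0,0,0],-1],[[-212,180,-60],[0,0,0],-1],[[-212,191,-60],[0,0,0],-1],[[-212,191,-60],[0,0,0],-1],[[-212,191,-40],[0,0,0],-1],[[-212,191,-22],[0,0,0],-1],[[-212,191,-14],[0,0,0],-1],[[-212,191,-14],[0,0,0],-1],[[-212,191,-14],[0,0,0],-1]])

```text
time: 12.12
tool_pos: [0.6344, 0.1528, 0.0857]
ee_rot: [3.141, 0.0, 1.571]
wrist_force: [0.0, -0.3, -2.6]
width: 0.0668
```

Request:
move_arm(targets=[[[0,0,2],[0,0,0],-1],[[0,0,3],[0,0,0],-1],[[0,0,3],[0,0,0],-1]])

```text
time: 12.5
tool_pos: [0.6345, 0.1529, 0.083]
ee_rot: [3.141, -0.0, 1.571]
wrist_force: [-0.6, 0.3, -1.3]
width: 0.0671
```

Request:
move_arm(targets=[[[0,0,0.5],[0,0,0],1],[[0,0,0.5],[0,0,0],1],[[0,0,0.5],[0,0,0],1],[[0,0,0.5],[0,0,0],1],[[0,0,-20],[0,0,0],1],[[0,0,-60],[0,0,0],1],[[0,0,-105],[0,0,0],1],[[0,0,-120],[0,0,0],1],[[-50,-40,-120],[0,0,0],1],[[-90,-80,-120],[0,0,0],1],[[-130,-115,-120],[0,0,0],1],[[-175,-150,-120],[0,0,0],1],[[-220,-185,-120],[0,0,0],1],[[-257,-198,-120],[0,0,0],1],[[-257,-198,-120],[0,0,0],1],[[-257,-198,-120],[0,0,0],1]])

```text
time: 14.5
tool_pos: [0.4362, -0.1036, 0.2016]
ee_rot: [-3.14, -0.001, 1.571]
wrist_force: [-0.2, -0.4, -1.1]
width: 0.0938
```

Run:
```python
from h import *
a=save('scene','pics/c.png',(190,110,440,300),3.2)
```

```text
(no output)
```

View pics/c.png

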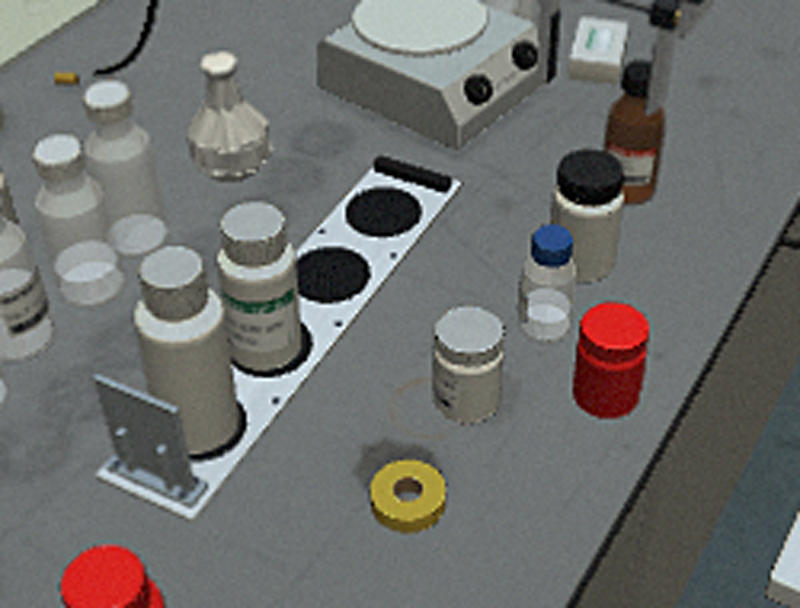

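Both placed jars stand upright on pads 1 and 2 (crop (195,400) and (262,330)); the brown bottle is unmoved. Next is jar_120.

Request:
move_arm(targets=[[[-1,0,50],[0,0,0],1],[[-1,0,100],[0,0,0],1],[[-1,0,135],[0,0,0],1],[[-1,0,152],[0,0,0],1],[[-1,0,152],[0,0,0],1],[[-1,0,152],[0,0,0],-1],[[-1,0,152],[0,0,0],-1],[[-1,0,152],[0,0,0],-1],[[-1,0,152],[0,0,0],-1],[[-1,0,152],[0,0,0],-1],[[-1,0,152],[0,0,0],-1]])

```text
time: 15.92
tool_pos: [0.4373, -0.1055, 0.0516]
ee_rot: [3.139, 0.001, 1.571]
wrist_force: [1.2, 0.6, 6.4]
width: 0.0669
```

Request:
move_arm(targets=[[[0,0,-30],[0,0,0],-1],[[0,0,-60],[0,0,0],-1],[[0,40,-60],[0,0,0],-1],[[0,85,-60],[0,0,0],-1],[[40,90,-60],[0,0,0],-1],[[90,95,-60],[0,0,0],-1],[[130,110,-60],[0,0,0],-1],[[149,145,-60],[0,0,0],-1],[[149,185,-60],[0,0,0],-1],[[149,203,-60],[0,0,0],-1],[[149,203,-60],[0,0,0],-1],[[149,203,-40],[0,0,0],-1],[[149,203,-22],[0,0,0],-1],[[149,203,-14],[0,0,0],-1],[[149,203,-12],[0,0,0],-1],[[149,203,-12],[0,0,0],-1]])

```text
time: 17.92
tool_pos: [0.6394, 0.0438, 0.0625]
ee_rot: [3.141, 0.0, 1.571]
wrist_force: [-0.0, -0.1, -3.0]
width: 0.0668
```

Request:
move_arm(targets=[[[0,0,1.5],[0,0,0],-1],[[0,0,1.5],[0,0,0],-1],[[0,0,1.5],[0,0,0],1],[[0,0,1.5],[0,0,0],1],[[0,0,1.5],[0,0,0],1],[[0,0,1.5],[0,0,0],1],[[0,0,-20],[0,0,0],1],[[0,0,-60],[0,0,0],1],[[0,0,-105],[0,0,0],1],[[0,0,-120],[0,0,0],1],[[0,-40,-120],[0,0,0],1],[[0,-85,-120],[0,0,0],1],[[30,-130,-120],[0,0,0],1],[[65,-170,-120],[0,0,0],1],[[70,-194,-120],[0,0,0],1],[[70,-194,-120],[0,0,0],1],[[70,-194,-120],[0,0,0],1]])

```text
time: 20.05
tool_pos: [0.4456, 0.1135, 0.1818]
ee_rot: [-3.141, 0.0, 1.571]
wrist_force: [0.4, -0.6, -0.7]
width: 0.0943
```

Request:
move_arm(targets=[[[0,0,50],[0,0,0],1],[[0,0,100],[0,0,0],1],[[0,0,135],[0,0,0],1],[[0,0,152],[0,0,0],1],[[0,0,152],[0,0,0],1],[[0,0,152],[0,0,0],-1],[[0,0,152],[0,0,0],-1],[[0,0,152],[0,0,0],-1],[[0,0,152],[0,0,0],-1],[[0,0,152],[0,0,0],-1],[[0,0,152],[0,0,0],-1]])

```text
time: 21.42
tool_pos: [0.4457, 0.1139, 0.0311]
ee_rot: [3.14, -0.0, 1.571]
wrist_force: [-0.5, 0.4, 4.4]
width: 0.0576
```

Request:
move_arm(targets=[[[0,0,-30],[0,0,0],-1],[[0,0,-60],[0,0,0],-1],[[0,40,-60],[0,0,0],-1],[[0,80,-60],[0,0,0],-1],[[-40,90,-60],[0,0,0],-1],[[-90,90,-60],[0,0,0],-1],[[-140,95,-60],[0,0,0],-1],[[-175,115,-60],[0,0,0],-1],[[-180,150,-60],[0,0,0],-1],[[-180,185,-60],[0,0,0],-1],[[-180,200,-60],[0,0,0],-1],[[-180,200,-60],[0,0,0],-1],[[-180,200,-40],[0,0,0],-1],[[-180,200,-22],[0,0,0],-1],[[-180,200,-14],[0,0,0],-1],[[-180,200,-12],[0,0,0],-1],[[-180,200,-12],[0,0,0],-1]])

```text
time: 23.55
tool_pos: [0.6453, -0.0662, 0.0426]
ee_rot: [3.141, 0.0, 1.571]
wrist_force: [-0.7, -0.6, -0.9]
width: 0.0581
```

Request:
move_arm(targets=[[[0,0,1.5],[0,0,0],-1],[[0,0,1.5],[0,0,0],-1],[[0,0,1.5],[0,0,0],1],[[0,0,1.5],[0,0,0],1],[[0,0,1.5],[0,0,0],1],[[0,0,1.5],[0,0,0],1],[[0,0,-20],[0,0,0],1],[[0,0,-60],[0,0,0],1],[[0,0,-120],[0,0,0],1],[[0,0,-180],[0,0,0],1],[[-40,-40,-200],[0,0,0],1],[[-80,-80,-200],[0,0,0],1],[[-120,-120,-200],[0,0,0],1],[[-160,-160,-200],[0,0,0],1],[[-200,-200,-200],[0,0,0],1],[[-240,-240,-200],[0,0,0],1],[[-280,-280,-200],[0,0,0],1],[[-280,-280,-200],[0,0,0],1]])

```text
time: 25.8
tool_pos: [0.3628, -0.3485, 0.2426]
ee_rot: [-3.141, 0.001, 1.565]
wrist_force: [0.8, -0.1, -0.4]
width: 0.0939
```

Run:
```python
from h import *
a=save('top','pics/t2.png',(200,100,480,230),2.85)
save('scene','pics/s2.png',(190,110,440,300),3.2)
cv2.imwrite('pics/t2full.png',a)
P=[(.6283,.2627),(.6343,.1532),(.6399,.0433),(.6461,-.0662)]
for p,h in zip(P,(.195,.16,.13,.10)): print(((proj('top',[*p,h])[0]-[200,100]+.5)*2.85-.5).round(1),'scene',((proj('scene',[*p,h])[0]-[190,110]+.5)*3.2-.5).round(1))
```

```text
[112.1  96.2] scene [169.6 262.3]
[240.6  92.4] scene [253.2 216.4]
[362.2  88.4] scene [323.  173.9]
[477.2  84.2] scene [381.4 138. ]
```

View pics/t2.png

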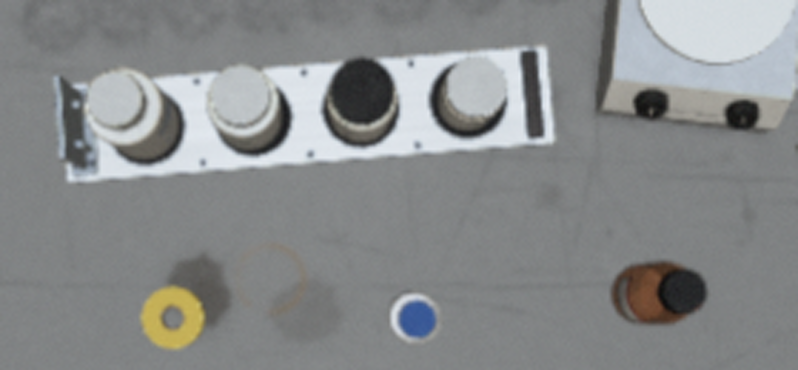

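View pics/s2.png

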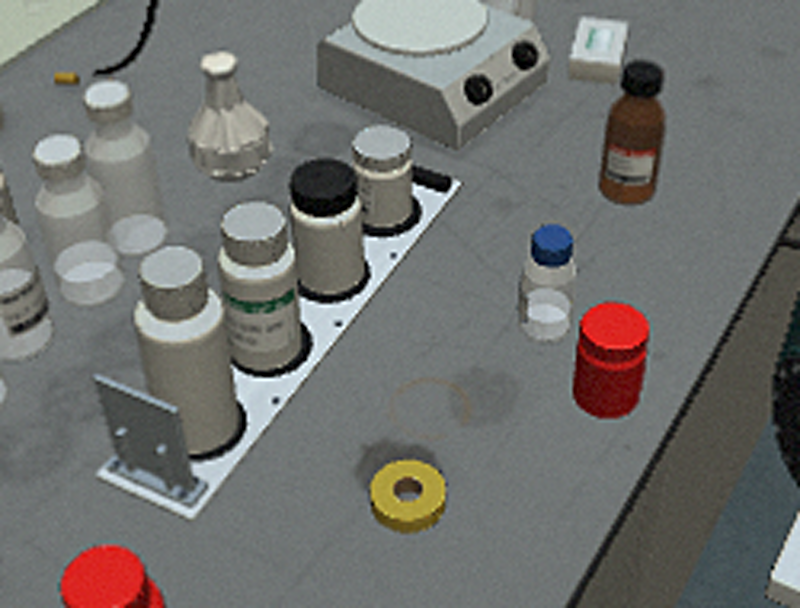

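All four jars stand upright on their pads. In the top crop the caps at (116,99), (239,96), (361,91) and (475,88) are within about 5 px (4 mm) of the predicted centres. The brown bottle at (682,291) is where it was.

```bash
python3 -c "
from bench import order; print(order.close_job())"
```

```text
the job is handed in; nothing more can be done
None
```

All four jars now stand on the pads in height order from the end plate: 185 mm on pad_1, 150 on pad_2, 120 on pad_3 and 90 on pad_4. The job was handed in at about 26 s on the robot's clock, well under the 96 s limit.

- **Placement:** the last two pictures show each jar upright. I read the cap centres by eye, and they lie within about 4 mm of the pad centres against the 13 mm allowed. Most of that is a roughly uniform 3 mm offset toward the robot, possibly a crop or calibration effect, so I left it.
- **Brown bottle:** it stands where it was. The small shift I read, about 1 px or 3 mm, is within my reading error.
- **Robot:** the gripper was open, raised and clear of everything at hand-in. Every wrist force reported after a move was under 10 N.
- **Not measured:** I judged tilt and standing still only from the pictures. Hand-in gave no verdict.

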